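# Hold the pencil sharpener open for a pencil

## Task

The shavings drawer of the blue crank pencil sharpener has been left ajar: push it fully home first. Then pinch the two steel ears of the spring-loaded pencil carriage together so that its clip opens, draw the carriage straight out until the red rings on its guide rods have just come fully out through the housing's front plate, and finish holding it there, still pinched against the spring (do not let go), so that I can feed my pencil in from the far side. Leave the pencil, the pencil pot, the phone and the wooden plaque where they lie.

Things in the scene. Friction and masses are not known exactly. Their poses are not given: they have to be found in the camera images.
- sharpener: blue crank pencil sharpener, screwed down. Origin: middle of its base's underside, on the bench; x points out of its front, the way drawer and carriage slide out; y to its left; z up. Base 128 x 84 x 8 mm; housing 64 mm wide, 58 mm high, a round hood on it (52 mm across, top 86 mm above the bench); both end in front at x = +40 mm. Crank at the back (x -56 to -105 mm), not used
- drawer (a joint): how far the shavings drawer stands out, m: 0 fully home, up to 0.045; starts ajar by 0.018 to 0.035; slides along the sharpener's x with about 1 N of friction and stays where it is left; a hard stop at 0
- drawer_pull (a point): centre of the front face of the drawer's black pull, 43 mm above the bench; the pull is 30 mm wide (y), 34 to 52 mm above the bench. With the drawer home this face is at x = 62 mm of the sharpener, 5 mm farther out than the clip of the carriage above it; the ears reach 108 mm above the bench: push near the pull's top, fingers upright, or lean the hand away from the sharpener (towards +x)
- carriage (a joint): how far the pencil carriage is drawn out, m: 0 at rest on the housing, stop at 0.048. A spring draws it back: 4.5 N at 0, 8 N at the mark. On each of its two 6 mm guide rods is a red ring, 5 mm wide, at rest 28 mm behind the housing's front plate, through which the rods run; the rings begin to come out in front of it at 0.0275, just fully out at 0.0325; aim for 0.034 (0.0295 to 0.039 will do)
- ears (a point): midpoint between the ears, moving with the carriage; at rest 97 mm above the bench, x = 49 mm of the sharpener. The ears are two steel tabs, side by side along y, each 14 mm long (x), 4 mm thick, free from 86 to 108 mm above the bench; over their outer faces 34 mm at the top at rest, 26 mm (upright) when pinched. Take from above, closing along y, fingertips 90 mm above the bench, over the hood
- ear_left (a joint): pinch angle of the left (+y) ear, rad: 0 at rest, leaning outward; 0.16 pinched fully in, at its stop; a spring returns it (about 3 N at the tab). Counted as pinched above 0.10
- ear_right (a joint): the same for the right (-y) ear
- pencil: black hexagonal pencil, 7 mm thick, 178 mm long along its x, lying loose; origin on its underside; leave alone
- phone: smartphone lying flat, 74 x 152 x 8 mm, origin at the centre of its underside; leave alone
- pot: white pencil pot, diameter 74 mm, 90 mm high, its pencils reach about 140 mm; origin at the centre of its underside; leave alone
- plaque: thin wooden plaque lying flat, 110 x 160 x 6 mm, origin at the centre of its underside; leave alone

How it is judged (in metres and radians):
On the way, in this order (a step that is already met when the one before it is completed fails the run):
1. the shavings drawer is pushed fully home (within 2.5 mm) (value of joint drawer below 0.0025 m), for 0.2 s.
2. the carriage is drawn out to the mark (29.5 to 39 mm) with both ears pinched (value of joint carriage between 0.0295 and 0.039 m and value of joint each of ear_left, ear_right above 0.1 rad), for 0.3 s.
At the end, for the whole second after the job is handed in: the drawer is home within 2.5 mm; the carriage stands still, drawn out 29.5 to 39 mm (red rings out, no more than about 6 mm of bare rod behind them), with both ears pinched in by more than 0.10 rad, and the gripper's fingers are what holds it (more than 4 N on it) (all of step 2 and value of joint drawer below 0.0025 m and velocity of joint carriage between -0.01 and 0.01 m/s and contact force between the fingers and sharpener above 4 N); the arm keeps its last pose, push and grip.
It fails at once if the pencil, pot, phone or plaque is moved by more than 15 mm (distance of any of pencil, pot, phone, plaque from where it was at the start of the episode above 0.015 m).
It also fails if it takes over 38 s, if anything falls off the work surface, if the arm or the gripper's body presses on something with over 40 N, if the wrist force passes 120 N, or if a joint passes its speed limit or range.

## Robot

A 7-joint arm with a two-finger parallel gripper is mounted at the origin on the work surface. World frame = base frame: x ahead of the robot, y to its left, z up, the work surface at z = 0. Lengths are in mm, angles in rad, forces in N, time in s.
With the tool pointing down it reaches from about 350 to 900 mm from the base axis. Payload 8.1 kg.
Tool frame: the origin (TCP) lies on the mounting face of the last link; the fingertips stand ctrl.tip_reach ahead of it and the grasp point (between the pads) lies 155 mm ahead of it (ctrl.tip_reach is the distance from the TCP to the fingertips, in mm); z points along the fingers, y is the line along which they close (so a half turn about z gives the same grasp; the last joint's range is limited). The gripper opens to 85 mm and grips with 20 to 120 N. Pads are 22 mm wide; open, the fingers measure 114 mm over their backs; the gripper's body (76 mm by 85 mm) begins 54 mm behind the grasp point. The pads swing forward as they close: fully open they stand 13 mm farther back than shut.
Start: joints at [-1.338, 0.434, 0.025, 1.573, -0.012, 1.134, -0.075], TCP at [205.977, 590.09, 404.723] pointing down, gripper open.
Joint ranges: [-2.62, 2.62], [-0.44, 2.09], [-1.27, 1.32], [0.08, 2.57], [-1.32, 4.46], [0.12, 2], [-2.74, 2.74]. Speed limits (rad/s): [2.22, 2.22, 3.01, 3.01, 3.14, 3.14, 3.14].

## Interface

Orientations are given as a rotation vector (axis times angle).
In Python, from plant import ctrl gives the robot as it stands.
- The arm moves only by the tool apply_moves, never from a script. Its argument "deltas" is a list of rows, each a list of 2 entries, a list of its own where there are three numbers: the shift along the tool's x, y, z normalised to -1 to 1, where 1 is 0.02 m, then the turn, a rotation vector about the tool's x, y, z normalised to -1 to 1, where 1 is 6 degrees. A call has 1 to 12 rows; each row shifts and turns the commanded pose from where the row before left it, along the tool's axes as they then stand; what a row does not reach is not made up. A row lasts 1/12 s, in which the tool goes at most 41.7 mm and 7.16 degrees, less where a joint would pass 70% of its speed; a pose out of reach is approached as far as the arm can. A call with a number of a shift or a turn outside -1 to 1 is refused whole. A call with a gripper value outside its range is refused whole. "jaw" is the closure, from 0 (fully open) to 1 (shut), set as the call begins (left out, the last holds). The fingers move at their own pace and stop on an object; "force" is the grip in N (left out, the last holds). Time passes only in rows, so rows that do not move let the fingers close. It gives the time, the measured TCP pose, the force, the opening and the grip force at its end, in the units of the state.
- ctrl.read_state(): the state, without advancing time (a new reading comes with each control period).
- ctrl.grab_frame(name): name is "scene" or "top" or "wrist"; returns a dict with "img" (400x640x3 uint8, blue, green, red), "fx", "fy", "cx", "cy" (pixels), "k1" (the pictures are not rectified: a ray, as slopes to the right and down, at radius r is drawn at 1 + k1 r^2 times it, then the intrinsics apply), "world_from_camera" (4x4, takes a point from camera to world coordinates). Camera axes: x right, y up, looking along -z (the intrinsics and any distortion apply to the point x, -y, -z); pixel columns grow to the right and rows downward; lengths in mm; the calibration is good to about 2 mm. A picture is of the moment at which its call begins. There is no depth.
- ctrl.finish_job(): hands the job in; it is judged then, once.
The state is a dict: "clock": time; "joint_positions": joint angles; "joint_vel": joint speeds; "effort": joint torques, N m; "tcp_pos": TCP position; "orientation": TCP orientation; "force": force on the tool from outside, world axes, zero at the start; "torque": the same for the moment, N m; "grip_width": finger opening in mm; "grasp_force": force on a finger pad.
Only numpy, scipy, OpenCV 4.12 (cv2) and the standard library are available. Lean on these libraries where they do the work, as an engineer would, in place of code of your own. Each camera call takes 0.05 s, during which the arm holds its last target. There are 200 camera calls.

## Working session

There is one attempt and no reset: what is moved stays moved. The work goes in short steps, Python scripts to look and compute and a tool call to move; the robot and the scene stay as the last step left them, time stands still between calls to the robot, and variables do not carry over. Pictures are saved under pics/ and viewed, at most 10 in all, crops included, and the job is handed in when it is done.

Besides the shell and the picture viewer there is one more tool, called after "Emit:" as name(argument=value, ...), one argument or row to a line, values as JSON. apply_moves: Moves the arm, as the interface text tells. Scaled input: -1 to 1 covers 0.02 m each way for a shift and 6 degrees each way for a turn. Its arguments: {"type":"object","properties":{"deltas":{"type":"array"},"jaw":{"type":"number"},"force":{"type":"number"}},"required":["deltas"]}

```bash
ls; mkdir -p pics
python3 - <<'E'
from plant import ctrl
import cv2,numpy as np
s=ctrl.read_state()
print({k:np.round(v,3).tolist() for k,v in s.items()}, ctrl.tip_reach)
for n in ("scene","top"):
    f=ctrl.grab_frame(n); cv2.imwrite(f"pics/{n}0.png",f["img"])
    print(n,f["fx"],f["cx"],f["cy"],f["k1"],np.round(f["world_from_camera"],3).tolist())
E
```

```text
pics
{'clock': 0.0, 'joint_positions': [-1.338, 0.435, 0.025, 1.574, -0.012, 1.134, -0.075], 'joint_vel': [0.002, 0.001, -0.0, -0.002, -0.001, 0.001, 0.001], 'effort': [-0.001, -67.047, 1.025, -31.622, 0.016, 0.013, -0.0], 'tcp_pos': [205.909, 589.847, 403.934], 'orientation': [-0.525, -3.097, 0.002], 'force': [0.645, -0.056, 0.222], 'torque': [0.035, -0.031, -0.008], 'grasp_force': 0.0, 'grip_width': 85.322} 173.4
scene 483.2901517311576 320.4304799472862 198.68144783466497 0.04818470155270065 [[0.803, -0.472, 0.364, 967.853], [0.596, 0.622, -0.508, -489.485], [0.013, 0.625, 0.781, 907.886], [0.0, 0.0, 0.0, 1.0]]
top 401.90676607993316 322.2098640200222 200.40174501568936 -0.045405950208027956 [[0.133, 0.968, -0.215, 387.015], [-0.991, 0.131, -0.024, 60.398], [0.005, 0.216, 0.976, 991.921], [0.0, 0.0, 0.0, 1.0]]
```

View pics/scene0.png

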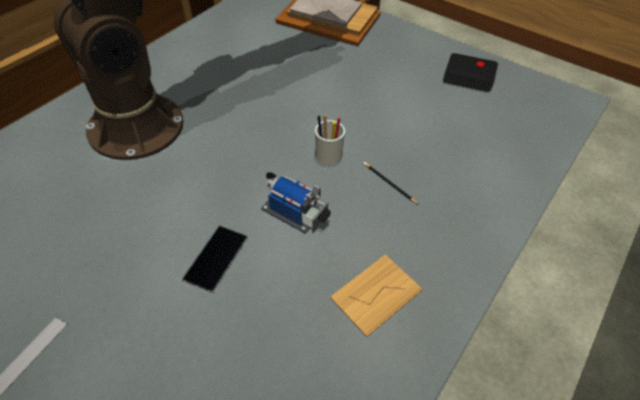

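View pics/top0.png

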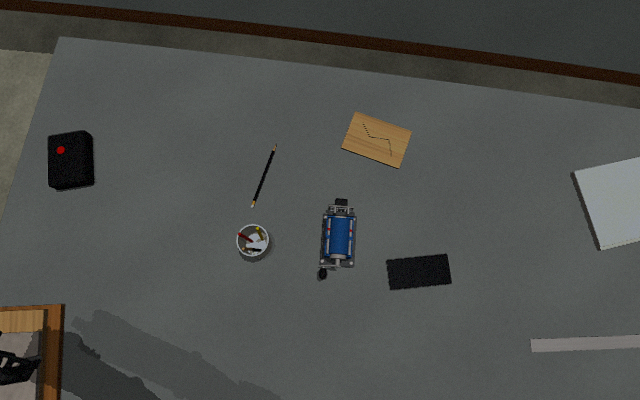

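The scene view shows the sharpener at about (295,205), with its front towards the lower right. In the top view it is at (340,237), with the drawer pull at (341,202) and the front facing up, which is world +x. I'll take closer crops of both.

```bash
cat > h.py <<'E'
import cv2,numpy as np
from plant import ctrl
from scipy.spatial.transform import Rotation as R
def ray(f,uv):
    p=np.array([(uv[0]-f["cx"])/f["fx"],(uv[1]-f["cy"])/f["fy"]]); q=p.copy()
    for _ in range(8): q=p/(1+f["k1"]*(q@q))
    T=np.array(f["world_from_camera"]); return T[:3,3],T[:3,:3]@np.array([q[0],-q[1],-1])
def plane(f,uv,z):
    o,d=ray(f,uv); return (o+d*(z-o[2])/d[2])[:2]
def proj(f,P):
    T=np.array(f["world_from_camera"]); c=T[:3,:3].T@(np.array(P)-T[:3,3]); q=np.array([c[0],-c[1]])/-c[2]
    q=q*(1+f["k1"]*(q@q)); return q*[f["fx"],f["fy"]]+[f["cx"],f["cy"]]
E
python3 - <<'E'
from h import *
f=ctrl.grab_frame("top"); im=f["img"]; g=ctrl.grab_frame("scene")
h=cv2.cvtColor(im,cv2.COLOR_BGR2HSV); m=cv2.inRange(h,(100,120,50),(130,255,255))
n,l,st,c=cv2.connectedComponentsWithStats(m); i=1+np.argmax(st[1:,4]); print(st[i],c[i])
pts=np.argwhere(l==i)[:,::-1].astype(np.float32); r=cv2.minAreaRect(pts); print(r)
for p in cv2.boxPoints(r): print(p, plane(f,p,75).round(1))
a=cv2.resize(im[190:290,305:375],None,fx=5.6,fy=5.6,interpolation=cv2.INTER_CUBIC)
b=cv2.resize(g["img"][165:240,255:340],None,fx=4.7*0.85,fy=4.7*0.85,interpolation=cv2.INTER_CUBIC)
o=np.zeros((560,740,3),np.uint8); o[:a.shape[0],:a.shape[1]]=a; o[:b.shape[0],395:395+b.shape[1]]=b; cv2.imwrite("pics/c1.png",o)
E
```

```text
[325 216  29  42 785] [339.10191083 235.13248408]
((338.55584716796875, 236.3812255859375), (27.604286193847656, 40.42425537109375), 1.9749338626861572)
[324.06534 256.1057 ] [460.9  61.8]
[325.45847 215.70546] [553.6  71. ]
[353.04636 216.65674] [560.    7.3]
[351.65323 257.057  ] [467.1  -0.5]
```

View pics/c1.png

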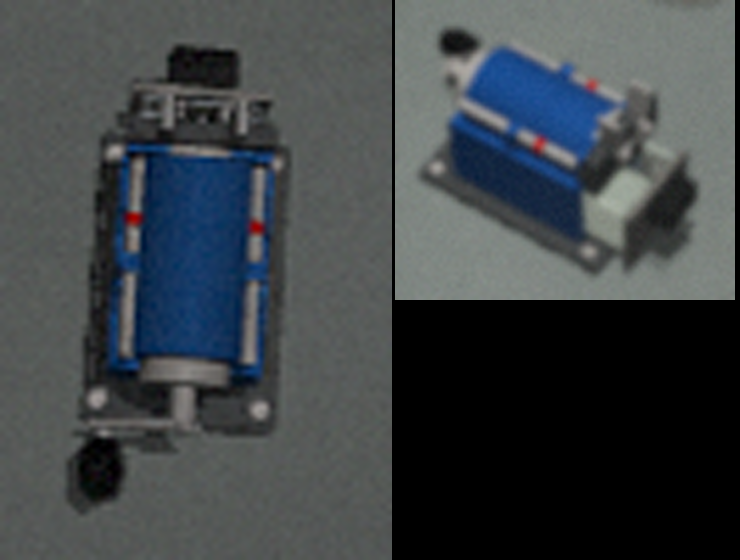

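The crop shows the four base screws at (115,152), (277,162), (97,398) and (260,410). The ears are near (168,107) and (241,113), and the black pull's front edge is at about (203,47). The red rings are at (133,217) and (257,228).

Run:
```python
from h import *
f=ctrl.grab_frame("top")
c=lambda p:np.array(p)/5.6+[305-.4,190-.4]
S=[plane(f,c(p),9) for p in [(115,152),(277,162),(97,398),(260,410)]]
print(np.round(S,1)); O=np.mean(S,0); ax=(S[0]+S[1]-S[2]-S[3])/2; ay=(S[0]+S[2]-S[1]-S[3])/2
print("O",O,np.linalg.norm(ax),np.linalg.norm(ay),"yaw",np.degrees(np.arctan2(ax[1],ax[0])),np.degrees(np.arctan2(-ay[0],ay[1])))
y=np.arctan2(ax[1],ax[0]); Rm=np.array([[np.cos(y),-np.sin(y)],[np.sin(y),np.cos(y)]])
L=lambda p,z:(Rm.T@(plane(f,c(p),z)-O)).round(1)
print("pull",L((203,47),50),"ears",L((168,107),105),L((241,113),105),"rings",L((133,217),60),L((257,228),60))
s=ctrl.read_state(); print(R.from_rotvec(s["orientation"]).as_matrix().round(3), s["clock"])
T=np.eye(2)
for n,p in (("ears",(49,0)),("pull0",(62,0)),("front150",(150,0))): print(n,Rm@p+O)
```

```text
[[ 5.629e+02  7.220e+01]
 [ 5.681e+02  4.000e-01]
 [ 4.546e+02  6.560e+01]
 [ 4.589e+02 -5.000e+00]]
O [511.12980752  33.31075783] 108.95196824666817 71.36138175219833 yaw 3.162182568699057 3.801867952699756
pull [95.1  1.7] ears [56.6 15.9] [ 56.5 -13.5] rings [17.8 26.2] [ 17.3 -25.7]
[[-0.944  0.33  -0.   ]
 [ 0.33   0.944 -0.001]
 [-0.    -0.001 -1.   ]] 0.25
ears [560.05519968  36.01371951]
pull0 [573.03540576  36.73083179]
front150 [660.90141617  41.58513033]
```

Emit:
apply_moves(
  deltas=[
    [[0, 0, 0], [0, 0, -0.95]],
    [[0, 0, 0], [0, 0, -0.95]],
    [[0, 0, 0], [0, 0, -0.95]],
    [[0, 0, 0], [0, 0, -0.95]],
    [[-0.69, -0.99, 0], [0, 0, 0]],
    [[-0.69, -0.99, 0], [0, 0, 0]],
    [[-0.69, -0.99, 0], [0, 0, 0]],
    [[-0.69, -0.99, 0], [0, 0, 0]],
    [[-0.69, -0.99, 0], [0, 0, 0]],
    [[-0.69, -0.99, 0], [0, 0, 0]],
    [[-0.69, -0.99, 0], [0, 0, 0]],
    [[-0.69, -0.99, 0], [0, 0, 0]],
  ],
  jaw=1,
  force=60,
)

```text
clock: 1.25
tcp_pos: [326.6, 437.8, 404.7]
orientation: [0.097, -3.14, 0.0]
force: [1.0, -1.1, 0.4]
grip_width: 0.1
grasp_force: 0.0
```

Emit:
apply_moves(
  deltas=[
    [[-0.69, -0.99, 0], [0, 0, 0]],
    [[-0.69, -0.99, 0], [0, 0, 0]],
    [[-0.69, -0.99, 0], [0, 0, 0]],
    [[-0.69, -0.99, 0], [0, 0, 0]],
    [[-0.69, -0.99, 0], [0, 0, 0]],
    [[-0.69, -0.99, 0], [0, 0, 0]],
    [[-0.69, -0.99, 0], [0, 0, 0]],
    [[-0.69, -0.99, 0], [0, 0, 0]],
    [[-0.69, -0.99, 0], [0, 0, 0]],
    [[-0.69, -0.99, 0], [0, 0, 0]],
    [[-0.69, -0.99, 0], [0, 0, 0]],
    [[-0.69, -0.99, 0], [0, 0, 0]],
  ],
)

```text
clock: 2.25
tcp_pos: [506.6, 210.9, 404.7]
orientation: [0.098, -3.14, -0.0]
force: [-0.1, 0.1, 0.3]
grip_width: 0.0
grasp_force: 0.0
```

Emit:
apply_moves(
  deltas=[
    [[-0.69, -0.99, 0], [0, 0, 0]],
    [[-0.69, -0.99, 0], [0, 0, 0]],
    [[-0.69, -0.99, 0], [0, 0, 0]],
    [[-0.69, -0.99, 0], [0, 0, 0]],
    [[-0.69, -0.99, 0], [0, 0, 0]],
    [[-0.69, -0.99, 0], [0, 0, 0]],
    [[-0.69, -0.99, 0], [0, 0, 0]],
    [[-0.69, -0.99, 0], [0, 0, 0]],
    [[-0.69, -0.99, 0], [0, 0, 0]],
    [[0, 0, 0], [0, 0, 0]],
    [[0, 0, 0], [0, 0, 0]],
  ],
)

```text
clock: 3.17
tcp_pos: [641.5, 40.2, 404.3]
orientation: [0.093, -3.14, 0.001]
force: [-0.2, 0.3, 0.5]
grip_width: 0.1
grasp_force: 0.0
```

Run:
```python
from h import *
s=ctrl.read_state(); print(s["tcp_pos"],R.from_rotvec(s["orientation"]).as_matrix().round(3).tolist(), s["clock"],s["grip_width"],ctrl.tip_reach)
f=ctrl.grab_frame("wrist"); cv2.imwrite("pics/w1.png",f["img"]); print(np.round(f["world_from_camera"],3).tolist(),f["fx"],f["k1"])
```

```text
[641.45611451  40.22856821 404.26477408] [[-0.998, -0.059, -0.0], [-0.059, 0.998, -0.001], [0.0, -0.001, -1.0]] 3.1667 0.1489687802746638 173.4
[[-0.06, -0.948, -0.314, 559.126], [0.998, -0.057, -0.019, 34.834], [0.0, -0.314, 0.949, 373.769], [0.0, 0.0, 0.0, 1.0]] 279.3626575274149 -0.019364309622970106
```

View pics/w1.png

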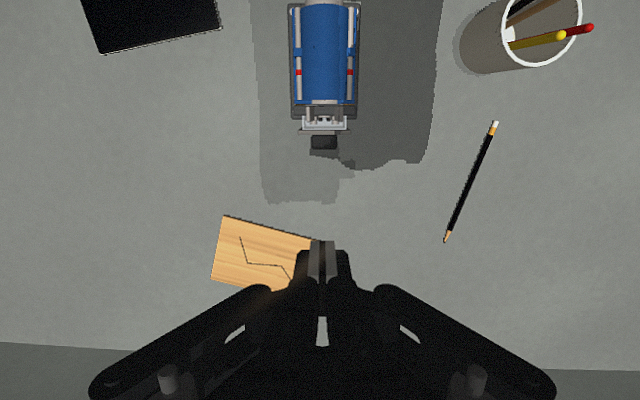

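The wrist view shows the sharpener upright in the picture, with the pull at (324,142), the ears around (310–340,123) and the rings at (298,72) and (350,72). The plaque lies flat at (260,250). I'll enlarge the front end.

Run:
```python
import cv2
im=cv2.imread("pics/w1.png")[60:155,275:375]; cv2.imwrite("pics/w1c.png",cv2.resize(im,None,fx=6,fy=6,interpolation=cv2.INTER_CUBIC))
```

```text
(no output)
```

View pics/w1c.png

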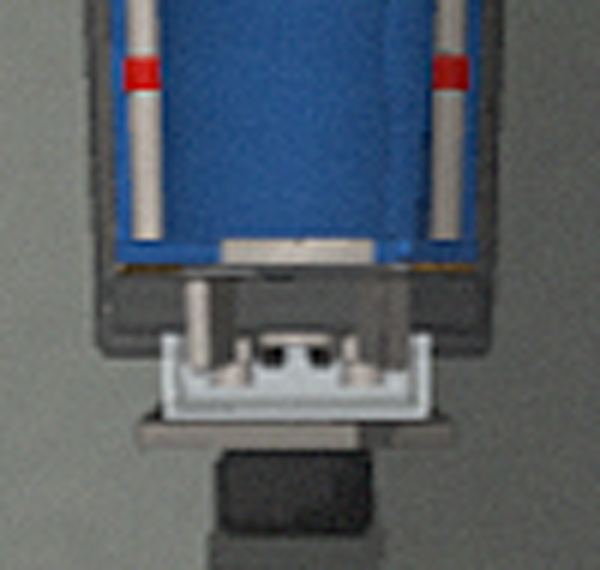

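In the crop, the two ears run from y 280 to 365, with outer faces at x 187 and 408. The front plate edge is at y 262, the rings at y 73, and the pull's front edge at y 533.

Run:
```python
from h import *
f=ctrl.grab_frame("wrist")
y=np.radians(3.5); Rm=np.array([[np.cos(y),-np.sin(y)],[np.sin(y),np.cos(y)]]); O=np.array([511.1,33.3])
c=lambda p:np.array(p)/6+[275-.4,60-.4]
for n,p,z in (("earmid",(298,322),108),("earF",(298,365),108),("earB",(298,280),108),("ring l",(143,73),65),("ring r",(451,73),65),("plate",(298,262),58),("platel",(118,262),58),("plater",(478,262),58),("pull",(294,533),52)):
    w=plane(f,c(p),z); print(n,w.round(1),(Rm.T@(w-O)).round(1))
s=ctrl.read_state(); print(s["tcp_pos"],s["clock"])
g=ctrl.grab_frame("top"); print("plaque",plane(g,(376,140),6),"pot",plane(g,(254,241),60))
```

```text
earmid [564.1  39. ] [53.2  2.5]
earF [570.4  39.4] [59.5  2.5]
earB [558.   38.6] [47.1  2.4]
ring l [526.2  10.7] [ 13.6 -23.5]
ring r [522.9  62.7] [13.6 28.6]
plate [554.8  38.9] [44.   2.9]
platel [556.8   6.8] [ 44.  -29.3]
plater [552.8  71. ] [43.9 35. ]
pull [603.8  41.3] [93.   2.3]
[640.68673678  42.60073178 404.42220686] 3.2667
plaque [782.39061474 -32.36186227] pot [474.78638673 227.91788396]
```

Emit:
apply_moves(
  deltas=[
    [[0, 0, 0.94], [0, 0, 0]],
    [[0, 0, 0.94], [0, 0, 0]],
    [[0, 0, 0.94], [0, 0, 0]],
    [[0, 0, 0.94], [0, 0, 0]],
    [[0, 0, 0.94], [0, 0, 0]],
    [[0, 0, 0.94], [0, 0, 0]],
    [[0, 0, 0.94], [0, 0, 0]],
    [[0, 0, 0.94], [0, 0, 0]],
    [[0, 0, 0.94], [0, 0, 0]],
    [[0, 0, 0.87], [0, 0, 0]],
    [[0, 0, 0], [0, 0, 0]],
    [[0, 0, 0], [0, 0, 0]],
  ],
)

```text
clock: 4.32
tcp_pos: [640.4, 42.9, 217.8]
orientation: [0.1, -3.138, -0.0]
force: [-0.0, 0.4, 1.2]
grip_width: 0.2
grasp_force: 0.0
```

Emit:
apply_moves(
  deltas=[
    [[0.4, 0, 0], [0, 0, 0]],
    [[0.4, 0, 0], [0, 0, 0]],
    [[0.3, 0, 0], [0, 0, 0]],
    [[0.2, 0, 0], [0, 0, 0]],
    [[0.2, 0, 0], [0, 0, 0]],
    [[0.2, 0, 0], [0, 0, 0]],
    [[0.2, 0, 0], [0, 0, 0]],
    [[0.2, 0, 0], [0, 0, 0]],
    [[0.2, 0, 0], [0, 0, 0]],
    [[0, 0, 0], [0, 0, 0]],
  ],
)

```text
clock: 5.15
tcp_pos: [594.3, 38.9, 218.0]
orientation: [0.097, -3.139, 0.0]
force: [0.6, 0.5, -0.2]
grip_width: -0.1
grasp_force: 0.0
```

Emit:
apply_moves(
  deltas=[
    [[0.1, 0, 0], [0, 0, 0]],
    [[0.1, 0, 0], [0, 0, 0]],
    [[0.1, 0, 0], [0, 0, 0]],
    [[0, 0, 0], [0, 0, 0]],
  ],
)

```text
clock: 5.48
tcp_pos: [589.9, 38.6, 218.4]
orientation: [-0.097, 3.137, 0.0]
force: [5.1, -0.6, -2.9]
grip_width: -0.1
grasp_force: 2.7
```

Run:
```python
from h import *
f=ctrl.grab_frame("top"); a=cv2.resize(f["img"][180:250,300:385],None,fx=4.5,fy=4.5,interpolation=cv2.INTER_CUBIC)
g=ctrl.grab_frame("wrist"); b=cv2.resize(g["img"][60:340,200:450],None,fx=1.5,fy=1.5)
o=np.zeros((420,770,3),np.uint8); o[:a.shape[0],:a.shape[1]]=a; o[:,390:390+b.shape[1]]=b; cv2.imwrite("pics/p1.png",o)
```

```text
(no output)
```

View pics/p1.png

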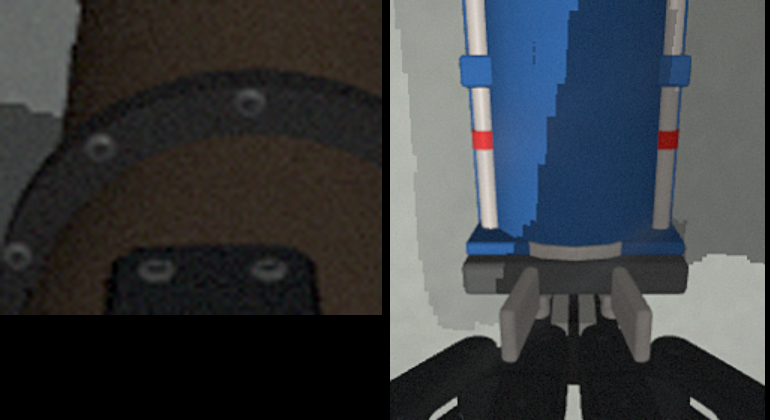

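The top view is blocked by the arm. The wrist view shows the closed fingers in front of the ears, at about (515,315) and (630,315). A force of 5 N along x suggests the stop, so I'll push a little further to confirm it.

Emit:
apply_moves(
  deltas=[
    [[0.1, 0, 0], [0, 0, 0]],
    [[0.1, 0, 0], [0, 0, 0]],
    [[0, 0, 0], [0, 0, 0]],
    [[0, 0, 0], [0, 0, 0]],
  ],
)

```text
clock: 5.92
tcp_pos: [588.4, 38.6, 219.0]
orientation: [-0.097, 3.131, 0.0]
force: [14.4, 1.0, -10.5]
grip_width: 0.1
grasp_force: 7.5
```

Emit:
apply_moves(
  deltas=[
    [[-0.6, 0, 0], [0, 0, 0]],
    [[-1, 0, 0], [0, 0, 0]],
    [[-1, 0, 0], [0, 0, 0]],
    [[-0.2, 0, -0.8], [0, 0, 0]],
    [[0, 0, -0.9], [0, 0, 0]],
    [[0, 0, -0.9], [0, 0, 0]],
    [[0, 0, -0.9], [0, 0, 0]],
    [[0, 0, -0.9], [0, 0, 0]],
    [[0, 0, -0.9], [0, 0, 0]],
    [[0, 0, -0.2], [0, 0, 0]],
    [[0, 0, 0], [0, 0, 0]],
    [[0, 0, 0], [0, 0, 0]],
  ],
)

```text
clock: 6.92
tcp_pos: [640.7, 41.8, 327.4]
orientation: [0.097, -3.139, -0.0]
force: [-0.1, -0.2, 0.4]
grip_width: -0.2
grasp_force: 0.0
```

Emit:
apply_moves(
  deltas=[
    [[0, 0, 0], [0, 0, 0]],
    [[0, 0, 0], [0, 0, 0]],
    [[0, 0, 0], [0, 0, 0]],
    [[0, 0, 0], [0, 0, 0]],
    [[0, 0, 0], [0, 0, 0]],
  ],
  jaw=0,
)

```text
clock: 7.33
tcp_pos: [640.9, 41.8, 327.7]
orientation: [0.097, -3.139, 0.0]
force: [0.3, -0.1, -0.1]
grip_width: 60.7
grasp_force: 0.0
```

Run:
```python
from h import *
f=ctrl.grab_frame("wrist"); cv2.imwrite("pics/w2.png",f["img"]); np.save("w2.npy",f,allow_pickle=True)
s=ctrl.read_state(); print(s["tcp_pos"],R.from_rotvec(s["orientation"]).as_matrix().round(3).tolist(), s["grip_width"],np.round(f["world_from_camera"],3)[:3,3])
a=f["img"][60:260,210:440]; cv2.imwrite("pics/w2c.png",cv2.resize(a,None,fx=3,fy=3,interpolation=cv2.INTER_CUBIC))
```

```text
[641.0051869   41.82309558 327.84263981] [[-0.998, -0.062, -0.0], [-0.062, 0.998, -0.0], [0.0, -0.0, -1.0]] 67.90711916035889 [558.641  36.213 297.191]
```

View pics/w2c.png

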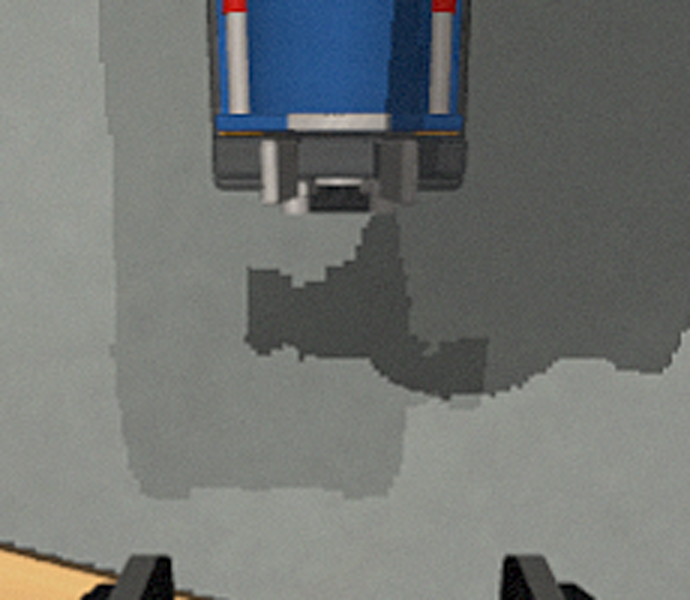

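The drawer is home: the pull now sits just ahead of the ears, with its front edge at crop y 212. The ears' outer faces are at x 260 and 417, running from y 137 to 204.

Run:
```python
from h import *
f=np.load("w2.npy",allow_pickle=True).item()
y=np.radians(3.55); Rm=np.array([[np.cos(y),-np.sin(y)],[np.sin(y),np.cos(y)]])
c=lambda p:np.array(p)/3+[210-.3,60-.3]
s=ctrl.read_state(); t=np.array(s["tcp_pos"]); e=None
for n,p,z in (("ears",(338.5,170.5),108),("L",(260,170),108),("Rr",(417,170),108),("platel",(217,125),58),("plater",(463,125),58),("pull",(339,212),52)):
    w=plane(f,c(p),z); print(n,w.round(1),"rel to tcp in sharpener axes",(Rm.T@(w-t[:2])).round(1))
```

```text
ears [564.6  37.2] rel to tcp in sharpener axes [-76.5   0.1]
L [565.6  20.2] rel to tcp in sharpener axes [-76.6 -17. ]
Rr [563.4  54.1] rel to tcp in sharpener axes [-76.6  17.1]
platel [556.4   3.9] rel to tcp in sharpener axes [-86.8 -32.6]
plater [552.3  70.2] rel to tcp in sharpener axes [-86.8  33.8]
pull [577.8  38.3] rel to tcp in sharpener axes [-63.3   0.4]
```

Emit:
apply_moves(
  deltas=[
    [[0.9, 0, 0], [0, 0, 0]],
    [[0.9, 0, 0], [0, 0, 0]],
    [[0.9, 0, 0], [0, 0, 0]],
    [[0.8, 0, 0], [0, 0, 0]],
    [[0.33, 0, 0.3], [0, 0, 0]],
    [[0, 0, 0.8], [0, 0, 0]],
    [[0, 0, 0.8], [0, 0, 0]],
    [[0, 0, 0.8], [0, 0, 0]],
    [[0, 0, 0.5], [0, 0, 0]],
    [[0, 0, 0], [0, 0, 0]],
    [[0, 0, 0], [0, 0, 0]],
  ],
)

```text
clock: 8.3
tcp_pos: [564.7, 37.0, 263.7]
orientation: [0.097, -3.139, 0.0]
force: [-0.5, -0.3, 0.3]
grip_width: 85.4
grasp_force: 0.0
```

Emit:
apply_moves(
  deltas=[
    [[0, 0, 0], [0, 0, 0]],
    [[0, 0, 0], [0, 0, 0]],
    [[0, 0, 0], [0, 0, 0]],
    [[0, 0, 0], [0, 0, 0]],
    [[0, 0, 0], [0, 0, 0]],
    [[0, 0, 0], [0, 0, 0]],
    [[0, 0, 0], [0, 0, 0]],
    [[0, 0, 0], [0, 0, 0]],
    [[0, 0, 0], [0, 0, 0]],
  ],
  jaw=1,
  force=60,
)

```text
clock: 9.05
tcp_pos: [564.8, 37.4, 265.1]
orientation: [-0.098, 3.139, 0.001]
force: [-3.3, 1.1, 8.1]
grip_width: 22.0
grasp_force: 59.9
```

Run:
```python
from h import *
s=ctrl.read_state(); print({k:np.round(s[k],2).tolist() for k in("clock","tcp_pos","force","torque","grip_width","grasp_force")})
```

```text
{'clock': 9.05, 'tcp_pos': [564.76, 37.39, 265.12], 'force': [-3.25, 1.09, 8.08], 'torque': [0.2, 0.49, 0.0], 'grip_width': 21.97, 'grasp_force': 59.89}
```

Emit:
apply_moves(
  deltas=[
    [[-0.1, 0, 0], [0, 0, 0]],
    [[-0.15, 0, 0], [0, 0, 0]],
    [[-0.15, 0, 0], [0, 0, 0]],
    [[-0.2, 0, 0], [0, 0, 0]],
    [[-0.2, 0, 0], [0, 0, 0]],
    [[-0.2, 0, 0], [0, 0, 0]],
    [[-0.2, 0, 0], [0, 0, 0]],
    [[-0.2, 0, 0], [0, 0, 0]],
    [[-0.2, 0, 0], [0, 0, 0]],
    [[-0.1, 0, 0], [0, 0, 0]],
    [[0, 0, 0], [0, 0, 0]],
    [[0, 0, 0], [0, 0, 0]],
  ],
)

```text
clock: 10.05
tcp_pos: [597.8, 39.4, 265.1]
orientation: [0.098, -3.139, -0.001]
force: [-8.1, 0.6, 13.1]
grip_width: 22.3
grasp_force: 60.4
```

Run:
```python
from h import *
f=ctrl.grab_frame("wrist"); np.save("w3.npy",f,allow_pickle=True)
s=ctrl.read_state(); print({k:np.round(s[k],2).tolist() for k in("clock","tcp_pos","force","torque","grip_width","grasp_force")})
a=f["img"][60:350,160:480]; cv2.imwrite("pics/w3c.png",cv2.resize(a,None,fx=2,fy=2,interpolation=cv2.INTER_CUBIC))
```

```text
{'clock': 10.1, 'tcp_pos': [597.77, 39.47, 265.08], 'force': [-8.14, 1.01, 12.9], 'torque': [0.13, 1.64, 0.0], 'grip_width': 21.96, 'grasp_force': 60.36}
```

View pics/w3c.png

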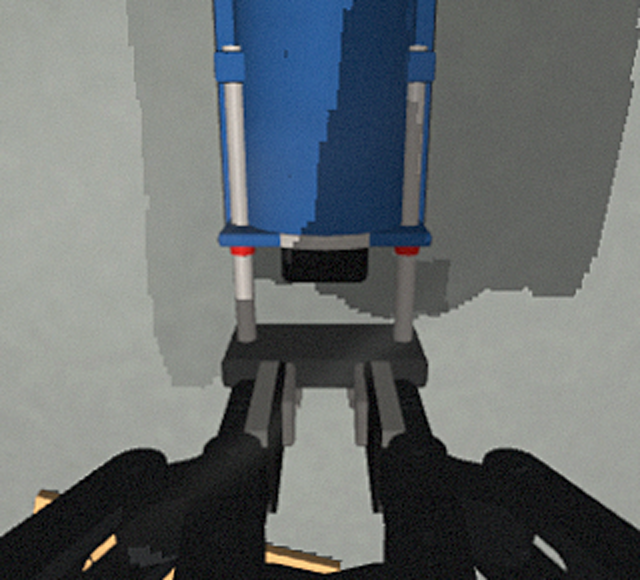

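The rings at (242,250) and (407,250) have come out in front of the plate, the ears at (290,405) and (360,405) are held between the pads, and the pull is still home. I'll check the travel in numbers.

Run:
```python
from h import *
f=np.load("w3.npy",allow_pickle=True).item()
y=np.radians(3.55); Rm=np.array([[np.cos(y),-np.sin(y)],[np.sin(y),np.cos(y)]]); O=np.array([511.1,33.3])+Rm@[3.7,1.5]
L=lambda uv,z:(Rm.T@(plane(f,uv,z)-O)).round(1)
c=lambda p:np.array(p)/2+[160-.25,60-.25]
print("ears",L(c((290,363)),108),L(c((290,443)),108),L(c((360,363)),108),L(c((360,443)),108),"plate front",L(c((325,245)),58))
print("tcp",Rm.T@(np.array([597.77,39.47])-O))
im=f["img"]; h=cv2.cvtColor(im,cv2.COLOR_BGR2HSV); m=cv2.inRange(h,(0,150,60),(8,255,255))|cv2.inRange(h,(172,150,60),(180,255,255))
n,l,st,ce=cv2.connectedComponentsWithStats(m)
for i in range(1,n):
    if st[i,4]>15:
        x0,y0,w,hh,_=st[i]
        for z in (60,66,72): print(st[i],z,L((x0+w/2,y0+hh-.5),z),L((x0+w/2,y0-.5),z))
```

```text
ears [64.8 -9.6] [ 88.4 -10. ] [64.8  8. ] [88.4  8.5] plate front [47.5 -0.6]
tcp [83.18573635 -0.70840701]
[275 183  12   5  46] 60 [ 50.5 -27.4] [ 47.1 -27.3]
[275 183  12   5  46] 66 [ 48.7 -26.5] [ 45.5 -26.4]
[275 183  12   5  46] 72 [ 47.  -25.6] [ 43.9 -25.5]
[358 183  11   5  41] 60 [50.4 26.2] [47.1 26. ]
[358 183  11   5  41] 66 [48.7 25.2] [45.5 25.1]
[358 183  11   5  41] 72 [47.  24.3] [43.9 24.1]
```

Emit:
apply_moves(
  deltas=[
    [[-0.04, 0, 0], [0, 0, 0]],
    [[-0.04, 0, 0], [0, 0, 0]],
    [[0, 0, 0], [0, 0, 0]],
    [[0, 0, 0], [0, 0, 0]],
    [[0, 0, 0], [0, 0, 0]],
    [[0, 0, 0], [0, 0, 0]],
    [[0, 0, 0], [0, 0, 0]],
    [[0, 0, 0], [0, 0, 0]],
  ],
)

```text
clock: 10.77
tcp_pos: [599.2, 39.5, 265.1]
orientation: [0.098, -3.138, -0.001]
force: [-7.5, 1.0, 13.0]
grip_width: 22.2
grasp_force: 60.4
```

Run:
```python
from h import *
s=ctrl.read_state(); print({k:np.round(s[k],2).tolist() for k in("clock","tcp_pos","force","torque","grip_width","grasp_force")})
f=ctrl.grab_frame("wrist"); g=ctrl.grab_frame("scene")
a=cv2.resize(f["img"][150:290,230:410],None,fx=4,fy=4,interpolation=cv2.INTER_CUBIC); cv2.imwrite("pics/w4c.png",a)
h=cv2.cvtColor(f["img"],cv2.COLOR_BGR2HSV); m=cv2.inRange(h,(0,150,60),(8,255,255))|cv2.inRange(h,(172,150,60),(180,255,255))
print(cv2.connectedComponentsWithStats(m)[2][1:])
```

```text
{'clock': 10.77, 'tcp_pos': [599.25, 39.53, 265.07], 'force': [-7.5, 1.01, 13.01], 'torque': [0.17, 1.65, 0.01], 'grip_width': 22.16, 'grasp_force': 60.36}
[[275 181  12   7  72]
 [358 181  12   7  70]]
```

View pics/w4c.png

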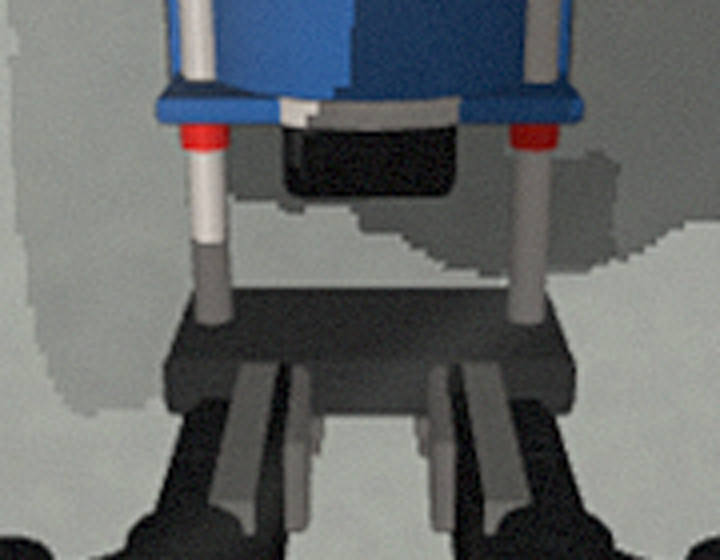

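The ring faces are out at (205,137) and (534,137). The ears at (297,445) and (443,445) are pinched between the pads, and there was no slip (34.5 mm of TCP travel). The pull at (370,160) is home, so I'm handing in.

```bash
python3 -c "
from plant import ctrl
print(ctrl.finish_job())"
```

```text
the job is handed in; nothing more can be done
None
```

The job is handed in, though no verdict came back: the drawer is fully home, and the carriage is held about 34 mm out (red rings out) with both ears still pinched at 60 N; the pencil, pot, phone and plaque were not touched.

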